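Third hand for a heatsink at the repair bench

ROBOT

A 6-joint arm with a two-finger parallel gripper is mounted at the origin on the work surface. World frame = base frame: x ahead of the robot, y to its left, z up, the work surface at z = 0. Lengths are in m, angles in rad, forces in N, time in s.
With the tool pointing down it reaches from about 0.35 to 0.775 m from the base axis. Payload 5.5 kg.
Tool frame: the origin (TCP) lies midway between the tips of the shut fingers; the grasp point (between the pads) lies 19 mm behind it; z points along the fingers, y is the direction in which the jaws open and shut (so a half turn about z gives the same grasp; the last joint's range is limited). The gripper opens to 85 mm and grips with 20 to 120 N. Pads are 22 mm wide; open, the fingers measure 114 mm over their backs; the gripper's body (76 mm by 85 mm) begins 54 mm behind the grasp point. The pads swing forward as they close: fully open they stand 13 mm farther back than shut.
Start: joints at [-1.465, 0.313, 0.046, 1.304, 0, 1.431], TCP at [0.14, -0.558, 0.231] pointing down, gripper open.
Joint ranges: [-2.76, 2.76], [-0.86, 1.69], [-1.03, 1.26], [-2.2, 2.34], [-1.47, 1.5], [-3.14, 3.14]. Speed limits (rad/s): [2.57, 2.57, 3.14, 3.14, 3.14, 3.14].

INTERFACE

Orientations are given as a rotation vector (axis times angle).
In Python, from station import bot gives the robot as it stands.
- The arm moves only by the tool send_rows, never from a script. Its argument "motion" is a list of rows, each an object with "grip": the closure in counts, from 0 (fully open) to 255 (shut); "travel": the shift along the tool's x, y, z in cm, a list of three; "yaw": the turn about the tool's z in rad. In form: [{"grip": grip, "travel": [dx, dy, dz], "yaw": yaw}, ...]. A call has 1 to 10 rows; each row shifts and turns the commanded pose from where the row before left it, along the tool's axes as they then stand; what a row does not reach is not made up. A row lasts 1/10 s, in which the tool goes at most 50 mm and 8.59 degrees, less where a joint would pass 70% of its speed; a pose out of reach is approached as far as the arm can. A call is refused whole if a number of a shift passes 5 or a number of a turn 0.15, either way. A call with a gripper value outside its range is refused whole. The fingers move at their own pace and stop on an object; "newtons" is the grip in N (left out, the last holds). Time passes only in rows, so rows that do not move let the fingers close. It gives the time, the measured TCP pose, the force and the opening at its end, in the units of the state.
- bot.sense(): the state, without advancing time (a new reading comes with each control period).
- bot.get_image(name): name is "scene" or "top" or "wrist"; returns the picture (400x640x3 uint8, blue, green, red); there is no depth.
- bot.camera_info(name): a dict with "camera_matrix" (3x3 intrinsics, pixels), "dist" ([k1, k2, p1, p2, k3] as OpenCV has them; the pictures are not rectified), "R" (3x3) and "t" (3): a world point X has camera coordinates R X + t; the wrist camera has in their place "mount" (4x4, takes a point from camera to tool coordinates, whose origin is the TCP and whose axes are the flange's). Camera axes: x right, y down, z forward; pixel columns grow to the right and rows downward; lengths in m; the calibration is good to about 2 mm. A picture is of the moment at which its call begins: read the wrist's pose just before it. camera_info takes no time and is no camera call.
- bot.close_job(): hands the job in, once; it reports no verdict.
The state is a dict: "clock": time; "qpos": joint angles; "joint_vel": joint speeds; "effort": joint torques, N m; "tcp_pos": TCP position; "tcp_rot": TCP orientation; "contact_force": force on the tool from outside, world axes, zero at the start; "wrist_torque": the same for the moment, N m; "width": finger opening in m.
Only numpy, scipy, OpenCV 4.12 (cv2) and the standard library are available. Lean on these libraries where they do the work, as an engineer would, in place of code of your own. Each camera call takes 0.05 s, during which the arm holds its last target.

TASK

Unlock the assembly fixture with the dark bed by sliding the orange grip of its transport lock all the way to its end stop. Then stand the silver finned heatsink upright on the fixture's bed, flat back square to and centred on the white sprung backstop, and press it on gently until the red pointer stands over the middle of the green mark (a steady push of about 8 newtons; never ram it). Finish while still holding it pressed like that with the gripper, so that a colleague can fasten it, and leave the other things on the bench where they are.

Things in the scene. Friction and masses are not known exactly. Their poses are not given: they have to be found in the camera images.
- jig: Fixed assembly fixture. Dark steel bed, x -90 to 100, y -70 to 170 mm in this frame, top 12 mm above the bench. Origin on the bench in front of the backstop's middle; +x level towards the backstop (roughly away from the robot), +y left along the lock's slide, z up. Blue spring housing behind the backstop: x 62 to 92, y -40 to 40, scale and green mark on its top, 64 mm high. Lock's end block at y 162, 26 high.
- backstop_face (a point): White sprung backstop plate, 44 wide (y), 52 high, 8 mm thick. This point: centre of its front face, which looks to the fixture's -x, 40 mm above the bench; at rest at x 30, y 0 mm of the fixture, and it moves with the plate. Axes as the fixture's.
- backstop (a joint): How far the backstop plate is pushed back along the fixture's +x, m: 0 at rest, 0.016 at its hard end. Its spring gives 1 N per mm from zero (8 N at 0.008). The red pointer on top moves with the plate; it enters the green mark at 0.005, is at its middle at 0.008, leaves it at 0.011.
- lock_grip (a point): Centre of the transport lock's orange grip at the height to grip, 54 mm above the bench; fixture x 5, y 50 mm + joint. Upright block 14 mm in x, 26 in y, top 68 mm above the bench. Under it a flat steel bar, 20 mm wide, 14 to 26 mm above the bench, reaches from 15 mm on the +y side to 85 mm on the -y side of the grip; when locked it blocks the bay before the backstop. Axes as the fixture's.
- lock (a joint): How far the transport lock is slid along the fixture's +y, m: starts between 0 and 0.03 (locked), 0.09 at the end stop (bay free). About 2 N of friction; stays where it is left.
- heatsink_center (a point): Centre of the loose silver heatsink, 36 deep (x), 44 wide (y), 60 mm tall (z), 0.1 to 0.2 kg; 30 mm above its foot. It starts standing upright on the bench, flat back roughly away from the robot. +x points out of the flat back, 18 mm from the centre; five upright fins look to -x. The outer fins are flat cheeks 44 mm apart, to grip across y.
- heatsink_back (a point): Centre of the heatsink's flat back, 18 mm from its centre along its +x, 30 mm above its foot.
- black_sink: Small black heatsink, 36 x 36 x 26 mm, lying loose: leave alone. Origin under its centre.
- multimeter: Green and black multimeter, 150 x 82 x 46 mm, lying loose: leave alone. Origin under its centre.
- screwdriver: Yellow screwdriver, 180 mm long, lying loose: leave alone.
- pliers: Red-handled pliers, 160 mm long, 14 mm thick, lying loose: leave alone. Origin under the pivot.
- flux_bottle: Amber bottle with a red cap, 48 mm across, 110 mm tall: leave alone. Origin under its centre.
- pot: Blue plastic pot, 70 mm across, 75 mm tall: leave alone. Origin under its centre.
Mind the look-alikes: they are no part of the job. Of the things like the part that bears heatsink_center, leave any that is blue, purple or yellow; of the rest the smaller one is meant.

How it is judged:
On the way, in this order (a step that is already met when the one before it is completed fails the run):
1. the transport lock is slid to its end stop (value of joint lock above 0.085 m), for 0.2 s.
2. the heatsink stands in front of the backstop and presses on it with 4.5 to 12.5 N (angle between heatsink_center's own z axis and vertical below 0.1 rad and angle between the x axis of heatsink_center and the x axis of jig, either way round below 0.1 rad and y of heatsink_center in the frame of jig between -0.007 and 0.007 m and z of heatsink_center in the frame of jig between 0.037 and 0.048 m and distance between heatsink_back and backstop_face below 0.012 m and contact force between heatsink and backstop between 4.5 and 12.5 N), for 0.3 s.
At the end, for the whole second after the job is handed in: Lock within 5 mm of its end stop; heatsink upright on the bed (0.1 rad, within 6 mm), back square to the backstop (0.1 rad) and centred within 7 mm, pressing on it with 4.5 to 12.5 N, at rest, the fingers still holding it (all of step 2 and value of joint lock above 0.085 m and value of joint backstop below 0.0145 m and contact force between the fingers and heatsink above 2 N and linear speed of heatsink below 0.01 m/s); the arm keeps its last pose, push and grip.
It fails at once if the heatsink is rammed against the backstop with more than 30 N (contact force between heatsink and backstop above 30 N).
It fails at once if another thing on the bench is disturbed (moved more than 30 mm) (distance of any of black_sink, multimeter, screwdriver, pliers, flux_bottle, pot from where it was at the start of the episode above 0.03 m).
It also fails if it takes over 56 s, if anything falls off the work surface, if the arm or the gripper's body presses on something with over 40 N, if the wrist force passes 120 N, or if a joint passes its speed limit or range.

## Working session

There is one attempt and no reset: what is moved stays moved. The work goes in short steps, Python scripts to look and compute and a tool call to move; the robot and the scene stay as the last step left them, time stands still between calls to the robot, and variables do not carry over. Pictures are saved under pics/ and viewed, and the job is handed in when it is done.

Besides the shell and the picture viewer there is one more tool, called after ">>>" as name([rows], argument=value, ...), one row to a line, values as JSON. send_rows: Moves the arm, as the interface text tells. Its arguments: {"type":"object","properties":{"motion":{"type":"array","items":{"type":"object","properties":{"grip":{"type":"number"},"travel":{"type":"array","items":{"type":"number"}},"yaw":{"type":"number"}}}},"newtons":{"type":"number"}},"required":["motion"]}

```bash
ls; mkdir -p pics; python3 - <<'E'
from station import bot
import cv2,numpy as np
np.set_printoptions(precision=4,suppress=True)
s=bot.sense();print(s)
for n in ["scene","top"]:
    cv2.imwrite(f"pics/{n}0.png",bot.get_image(n));c=bot.camera_info(n);print(n,c)
print(bot.camera_info("wrist"))
E
```

```text
pics
{'clock': 0.0, 'qpos': array([-1.4646,  0.314 ,  0.045 ,  1.3036, -0.    ,  1.4312]), 'joint_vel': array([ 0.0001, -0.0003, -0.0008,  0.0004,  0.0009, -0.0003]), 'effort': array([  0.0008, -48.0624,  29.8535,   0.0192,  -0.0002,  -0.    ]), 'tcp_pos': array([ 0.1398, -0.5572,  0.2304]), 'tcp_rot': array([-3.1161, -0.3849, -0.    ]), 'contact_force': array([-0.2145,  0.8455, -0.2293]), 'wrist_torque': array([-0.0432,  0.0554,  0.0301]), 'width': 0.0853549966493888}
scene {'camera_matrix': array([[373.1709,   0.    , 328.9078],
       [  0.    , 373.1709, 196.3902],
       [  0.    ,   0.    ,   1.    ]]), 'dist': array([-0.0743,  0.    ,  0.    ,  0.    ,  0.    ]), 'R': array([[ 0.1797,  0.9837, -0.0037],
       [ 0.6138, -0.1151, -0.781 ],
       [-0.7687,  0.1381, -0.6245]]), 't': array([-0.1461, -0.2867,  1.4118])}
top {'camera_matrix': array([[450.2466,   0.    , 319.0923],
       [  0.    , 450.2466, 204.0406],
       [  0.    ,   0.    ,   1.    ]]), 'dist': array([0.0393, 0.    , 0.    , 0.    , 0.    ]), 'R': array([[-0.0207, -0.9997, -0.016 ],
       [-0.9829,  0.0233, -0.1826],
       [ 0.1829,  0.012 , -0.9831]]), 't': array([0.0697, 0.5421, 1.2969])}
{'camera_matrix': array([[324.7642,   0.    , 319.1549],
       [  0.    , 324.7642, 200.1822],
       [  0.    ,   0.    ,   1.    ]]), 'dist': array([-0.0007,  0.    ,  0.    ,  0.    ,  0.    ]), 'mount': array([[ 0.0002, -0.9605, -0.2782,  0.0707],
       [ 1.    ,  0.0003, -0.0002, -0.001 ],
       [ 0.0002, -0.2782,  0.9605, -0.1423],
       [ 0.    ,  0.    ,  0.    ,  1.    ]])}
```

View pics/scene0.png

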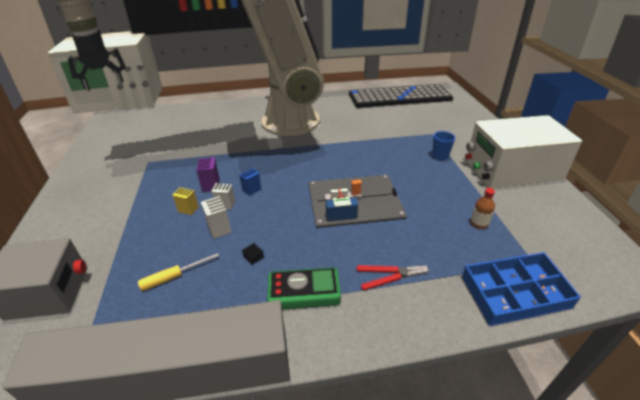

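View pics/top0.png

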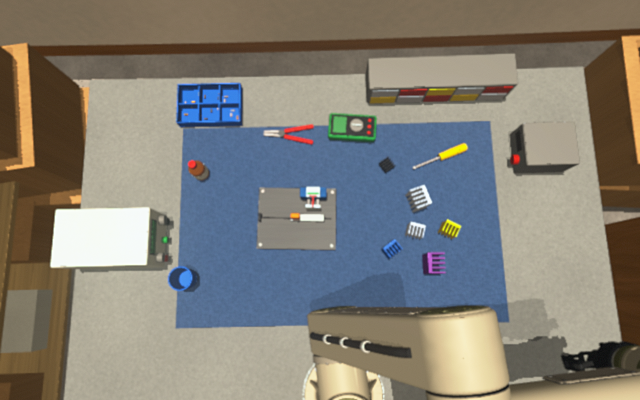

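The candidates in the top view are a large silver sink at (419,197), a small silver one at (417,230), yellow at (451,228), blue at (391,248), purple at (434,263), and the small black one at (387,165). By the description it is the smaller silver one at (417,230). I'll check that in close crops.

```bash
python3 - <<'E'
import cv2,numpy as np
t=cv2.imread("pics/top0.png");s=cv2.imread("pics/scene0.png")
a=cv2.resize(t[180:280,370:470],(400,400),interpolation=cv2.INTER_CUBIC)
b=cv2.resize(s[150:250,165:265],(400,400),interpolation=cv2.INTER_CUBIC)
cv2.imwrite("pics/c1.png",np.hstack([a,b]))
a=cv2.resize(t[180:255,250:350],(800,600),interpolation=cv2.INTER_CUBIC)
cv2.imwrite("pics/c2.png",a)
b=cv2.resize(s[170:232,300:410],(800,450),interpolation=cv2.INTER_CUBIC)
cv2.imwrite("pics/c3.png",b)
E
```

```text
(no output)
```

View pics/c1.png

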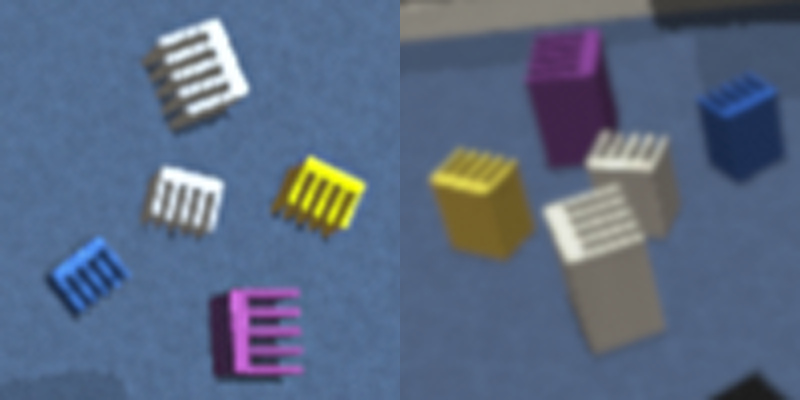

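View pics/c2.png

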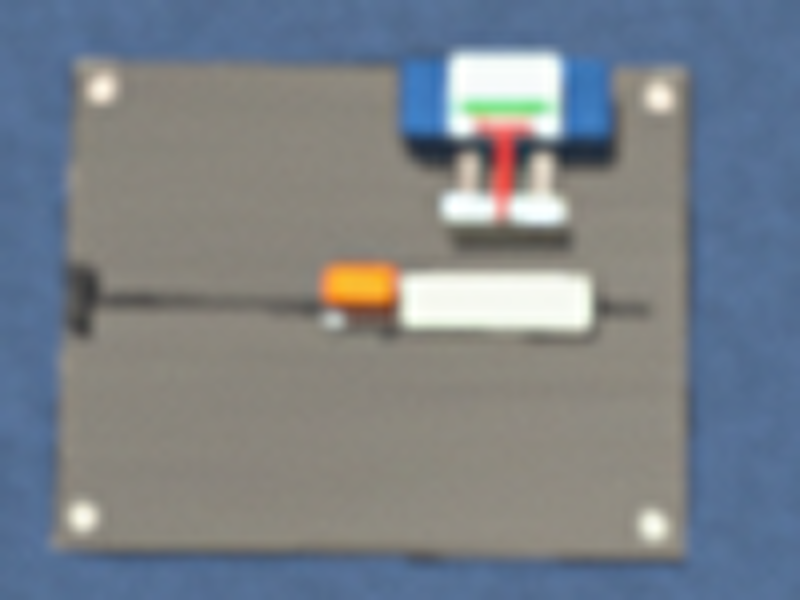

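View pics/c3.png

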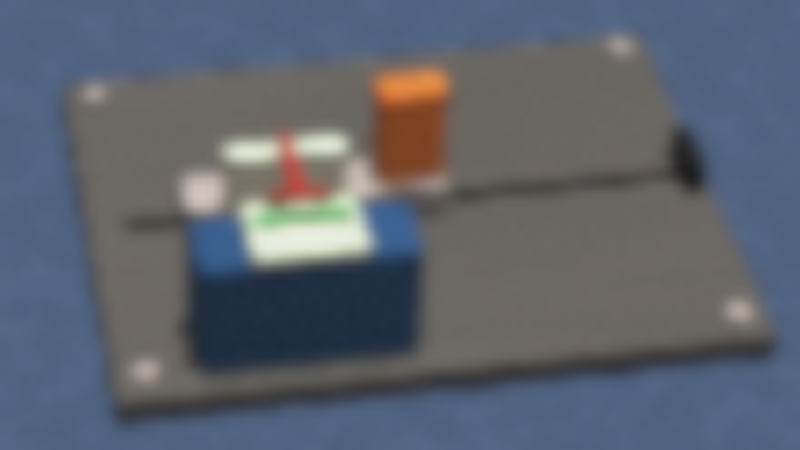

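The crop confirms it. The small silver sink stands upright at top (417,230), with its back edge at about (410,222)–(425,226). The larger silver one is at (419,197). Next I'll take coarse positions from both views.

```bash
cat > h.py <<'E'
import cv2,numpy as np
from scipy.spatial.transform import Rotation as Ro
from station import bot
np.set_printoptions(precision=4,suppress=True)
def cam(name,s=None):
    c=bot.camera_info(name);K=c["camera_matrix"];d=np.array(c["dist"])
    if name!="wrist": return K,d,c["R"],c["t"]
    T=np.eye(4);T[:3,:3]=Ro.from_rotvec(s["tcp_rot"]).as_matrix();T[:3,3]=s["tcp_pos"]
    M=np.linalg.inv(T@c["mount"]);return K,d,M[:3,:3],M[:3,3]
def ray(C,uv):
    K,d,R,t=C
    p=cv2.undistortPoints(np.array(uv,float).reshape(-1,1,2),K,d).reshape(-1,2)
    D=(R.T@np.c_[p,np.ones(len(p))].T).T
    return -R.T@t,D
def onz(C,uv,z):
    o,D=ray(C,uv);return o+D*((z-o[2])/D[:,2])[:,None]
def proj(C,X):
    K,d,R,t=C
    return cv2.projectPoints(np.array(X,float).reshape(-1,1,3),cv2.Rodrigues(R)[0],t,K,d)[0].reshape(-1,2)
def tri(C1,u1,C2,u2):
    o1,D1=ray(C1,u1);o2,D2=ray(C2,u2);out=[]
    for a,b in zip(D1,D2):
        k=np.linalg.lstsq(np.c_[a,-b],o2-o1,rcond=None)[0]
        p,q=o1+a*k[0],o2+b*k[1];out.append(np.r_[(p+q)/2,np.linalg.norm(p-q)])
    return np.array(out)
E
python3 - <<'E'
from h import *
t=cv2.imread("pics/top0.png");s=cv2.imread("pics/scene0.png")
ct=cam("top");cs=cam("scene")
c=lambda p:np.array([[250+x/8,180+y/8] for x,y in p])
print("corners",onz(ct,c([(75,60),(690,66),(685,555),(55,548)]),.012))
print("holes",onz(ct,c([(102,89),(659,97),(653,525),(83,517)]),.012))
c3=lambda p:np.array([[300+x*110/800,170+y*62/450] for x,y in p])
print("holes tri",tri(ct,c([(102,89),(659,97),(653,525),(83,517)]),cs,c3([(738,311),(145,371),(93,93),(620,45)])))
print("grip top tri",tri(ct,c([(361,285)]),cs,c3([(413,85)])), onz(ct,c([(361,285)]),.068))
print("backstop", onz(ct,c([(443,222),(568,222)]),.066))
h=lambda p:np.array([[370+x/4,180+y/4] for x,y in p])
hs=lambda p:np.array([[165+(x-400)/4,150+y/4] for x,y in p])
# back top corners of small sink
print("sink", onz(ct,h([(160,167),(222,184)]),.06), tri(ct,h([(160,167),(222,184)]),cs,hs([(666,172),(588,165)])))
for n,im in(("t",t),("s",s)):
    hsv=cv2.cvtColor(im,cv2.COLOR_BGR2HSV)
    m=cv2.inRange(hsv,(8,150,120),(20,255,255));
    print(n,[ (st.tolist(),ce.round(1).tolist()) for st,ce in zip(*cv2.connectedComponentsWithStats(m)[2:])][1:])
E
```

```text
corners [[0.6073 0.2424 0.012 ]
 [0.5992 0.0039 0.012 ]
 [0.4103 0.0111 0.012 ]
 [0.4183 0.2493 0.012 ]]
holes [[0.5955 0.2319 0.012 ]
 [0.5872 0.0163 0.012 ]
 [0.4219 0.0229 0.012 ]
 [0.4298 0.2387 0.012 ]]
holes tri [[0.5959 0.2329 0.0115 0.0017]
 [0.5875 0.0171 0.011  0.0016]
 [0.422  0.0234 0.0116 0.0011]
 [0.4299 0.2394 0.0123 0.0015]]
grip top tri [[0.5083 0.1304 0.0635 0.0029]] [[0.5073 0.1286 0.068 ]]
backstop [[0.5305 0.0982 0.066 ]
 [0.5294 0.0521 0.066 ]]
sink [[ 0.4826 -0.2082  0.06  ]
 [ 0.469  -0.2525  0.06  ]] [[ 0.4832 -0.2049  0.0545  0.0085]
 [ 0.4694 -0.2525  0.0565  0.0015]]
t [([621, 35, 19, 129, 533], [632.3, 80.7]), ([627, 40, 1, 2, 2], [627.0, 40.5]), ([0, 44, 35, 127, 1405], [20.3, 111.8]), ([626, 46, 5, 2, 6], [628.3, 46.8]), ([630, 50, 1, 1, 1], [630.0, 50.0]), ([15, 52, 3, 3, 6], [16.3, 53.0]), ([628, 52, 1, 1, 1], [628.0, 52.0]), ([633, 52, 1, 1, 1], [633.0, 52.0]), ([629, 55, 1, 1, 1], [629.0, 55.0]), ([18, 57, 1, 1, 1], [18.0, 57.0]), ([627, 56, 1, 1, 1], [627.0, 56.0]), ([20, 58, 5, 3, 6], [22.0, 58.7]), ([633, 59, 1, 1, 1], [633.0, 59.0]), ([20, 60, 1
[... 996 characters left out ...]
[451, 156, 1, 1, 1], [451.0, 156.0]), ([443, 159, 1, 1, 1], [443.0, 159.0]), ([189, 162, 14, 13, 101], [196.7, 168.8]), ([601, 186, 28, 4, 92], [615.6, 187.2]), ([63, 191, 5, 3, 7], [65.1, 191.9]), ([69, 191, 2, 1, 2], [69.5, 191.0]), ([73, 190, 2, 3, 3], [73.3, 191.0]), ([68, 191, 12, 13, 50], [74.1, 198.2]), ([50, 192, 15, 12, 72], [56.3, 197.4]), ([69, 193, 1, 1, 1], [69.0, 193.0]), ([51, 194, 1, 1, 1], [51.0, 194.0]), ([65, 195, 2, 4, 4], [65.8, 196.5]), ([58, 201, 3, 3, 5], [58.6, 202.0]), ([65, 202, 2, 1, 2], [65.5, 202.0]), ([291, 213, 8, 6, 40], [294.8, 215.5])]
s [([207, 0, 3, 8, 22], [208.1, 3.2]), ([352, 180, 9, 14, 101], [356.0, 186.1]), ([479, 198, 15, 11, 121], [486.3, 203.4])]
```

>>> send_rows([
  {"grip": 0, "travel": [0, 0, 0], "yaw": -0.129},
  {"grip": 0, "travel": [0, 0, 0], "yaw": -0.129},
  {"grip": 0, "travel": [0, 0, 0], "yaw": -0.129},
  {"grip": 0, "travel": [0, 0, 0], "yaw": -0.129},
  {"grip": 0, "travel": [0, 0, 0], "yaw": -0.129},
  {"grip": 0, "travel": [0, 0, 0], "yaw": -0.129},
  {"grip": 0, "travel": [0, 0, 0], "yaw": -0.129},
  {"grip": 0, "travel": [0, 0, 0], "yaw": -0.129},
  {"grip": 0, "travel": [0, 0, 0], "yaw": -0.129},
  {"grip": 0, "travel": [0, 0, 0], "yaw": -0.129},
], newtons=40)

```text
clock: 1.1
tcp_pos: [0.1399, -0.5574, 0.2308]
tcp_rot: [-2.254, -2.188, -0.001]
contact_force: [0.1, -0.5, 0.6]
width: 0.0854
```

```bash
cat >> h.py <<'E'
def togo(target,ang,s=None):
    "shift in tool axes (cm) and yaw to reach TCP target with tool x at world angle ang"
    s=s or bot.sense();R=Ro.from_rotvec(s["tcp_rot"]).as_matrix()
    a=np.arctan2(R[1,0],R[0,0])
    y=-(ang-a);y=(y+np.pi)%(2*np.pi)-np.pi
    print("t",round(s["clock"],2),"tcp",s["tcp_pos"],"ang",round(a,4),"tilt",R[2,:2],"w",round(s["width"],4),"F",s["contact_force"],"q6",s["qpos"][5])
    print("  go cm",R.T@(np.array(target)-s["tcp_pos"])*100,"yaw",round(y,4))
E
python3 - <<'E'
from h import *
togo([.5,.07,.26],1.536)
E
```

```text
t 1.1 tcp [ 0.1399 -0.5574  0.2308] ang 1.5411 tilt [ 0.001  -0.0002] w 0.0854 F [ 0.1316 -0.4636  0.5812] q6 0.1358889281744295
  go cm [63.7866 34.135  -2.8618] yaw 0.0051
```

>>> send_rows([
  {"grip": 0, "travel": [3.8, 3.1, 0]},
  {"grip": 0, "travel": [3.8, 3.1, 0]},
  {"grip": 0, "travel": [3.8, 3.1, 0]},
  {"grip": 0, "travel": [3.8, 3.1, 0]},
  {"grip": 0, "travel": [3.8, 3.1, 0]},
  {"grip": 0, "travel": [3.8, 3.1, 0]},
  {"grip": 0, "travel": [3.8, 3.1, 0]},
  {"grip": 0, "travel": [3.8, 3.1, 0]},
  {"grip": 0, "travel": [3.8, 3.1, 0]},
  {"grip": 0, "travel": [3.8, 3.1, 0]},
])

```text
schema error: expected keys grip, travel, yaw
```

>>> send_rows([
  {"grip": 0, "travel": [0, 0, 0]},
  {"grip": 0, "travel": [0, 0, 0]},
])

```text
schema error: expected keys grip, travel, yaw
```

```bash
python3 - <<'E'
from h import *
togo([.507,.13,.26],1.536)
s=bot.sense();np.save("pics/w1.npy",np.r_[s["tcp_pos"],s["tcp_rot"]])
cv2.imwrite("pics/w1.png",bot.get_image("wrist"))
E
```

```text
t 1.1 tcp [ 0.1399 -0.5574  0.2308] ang 1.5411 tilt [ 0.001  -0.0002] w 0.0854 F [ 0.1316 -0.4636  0.5812] q6 0.1358889281744295
  go cm [69.8047 34.6566 -2.8557] yaw 0.0051
```

View pics/w1.png

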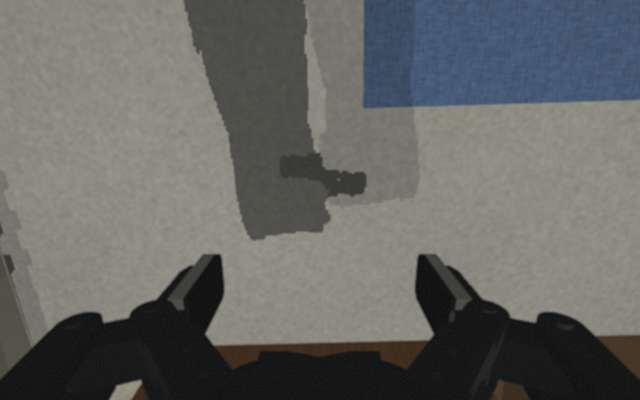

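>>> send_rows([
  {"grip": 0, "travel": [3.8, 3.1, 0], "yaw": 0},
  {"grip": 0, "travel": [3.8, 3.1, 0], "yaw": 0},
  {"grip": 0, "travel": [3.8, 3.1, 0], "yaw": 0},
  {"grip": 0, "travel": [3.8, 3.1, 0], "yaw": 0},
  {"grip": 0, "travel": [3.8, 3.1, 0], "yaw": 0},
  {"grip": 0, "travel": [3.8, 3.1, 0], "yaw": 0},
  {"grip": 0, "travel": [3.8, 3.1, 0], "yaw": 0},
  {"grip": 0, "travel": [3.8, 3.1, 0], "yaw": 0},
  {"grip": 0, "travel": [3.8, 3.1, 0], "yaw": 0},
  {"grip": 0, "travel": [0, 0, 0], "yaw": 0},
])

```text
clock: 2.15
tcp_pos: [0.4333, -0.2212, 0.2311]
tcp_rot: [-2.253, -2.188, -0.002]
contact_force: [0.0, -1.4, -0.2]
width: 0.0853
```

```bash
python3 - <<'E'
from h import *
togo([.507,.13,.26],1.536)
s=bot.sense();np.save("pics/w2.npy",np.r_[s["tcp_pos"],s["tcp_rot"]])
cv2.imwrite("pics/w2.png",bot.get_image("wrist"))
E
```

```text
t 2.15 tcp [ 0.4333 -0.2212  0.2311] ang 1.5416 tilt [0.0015 0.0006] w 0.0853 F [ 0.0352 -1.4219 -0.2238] q6 0.961918569756419
  go cm [35.3217  6.3381 -2.835 ] yaw 0.0056
```

View pics/w2.png

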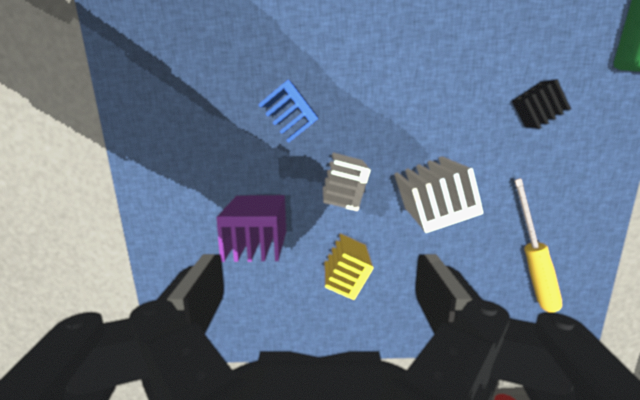

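```bash
python3 - <<'E'
import cv2
t=cv2.imread("pics/w2.png")
cv2.imwrite("pics/c4.png",cv2.resize(t[140:220,300:400],(800,640)[:2],interpolation=cv2.INTER_CUBIC)[:600])
E
```

```text
(no output)
```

View pics/c4.png

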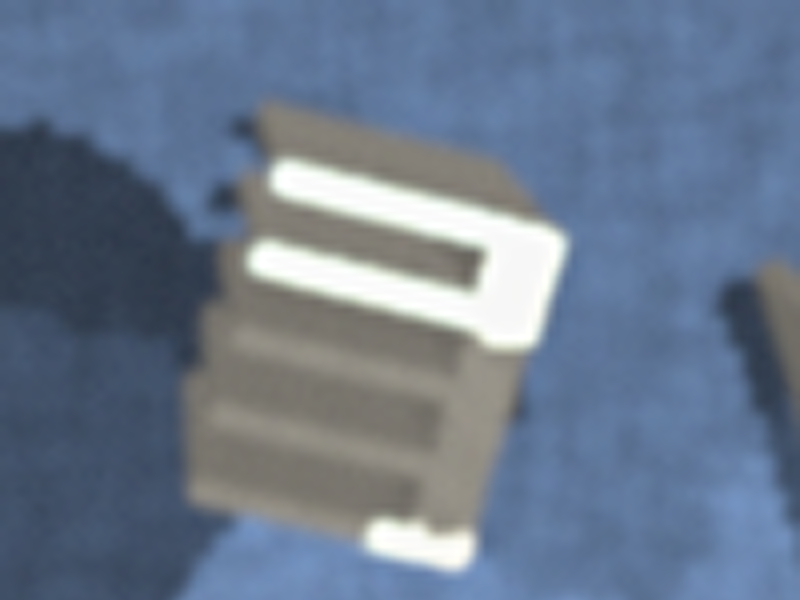

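>>> send_rows([
  {"grip": 0, "travel": [4, 0.7, 0], "yaw": 0},
  {"grip": 0, "travel": [4, 0.7, 0], "yaw": 0},
  {"grip": 0, "travel": [4, 0.7, 0], "yaw": 0},
  {"grip": 0, "travel": [4, 0.7, 0], "yaw": 0},
  {"grip": 0, "travel": [4, 0.7, 0], "yaw": 0},
  {"grip": 0, "travel": [4, 0.7, 0], "yaw": 0},
  {"grip": 0, "travel": [4, 0.7, 0], "yaw": 0},
  {"grip": 0, "travel": [4, 0.7, 0], "yaw": 0},
  {"grip": 0, "travel": [3, 0.7, 0], "yaw": 0},
  {"grip": 0, "travel": [0, 0, 0], "yaw": 0},
])

```text
clock: 3.2
tcp_pos: [0.5065, 0.1233, 0.2308]
tcp_rot: [-2.259, -2.183, -0.0]
contact_force: [-0.1, -0.2, 0.4]
width: 0.0851
```

```bash
python3 - <<'E'
from h import *
togo([.507,.13,.26],1.536)
s=bot.sense();np.save("pics/w3.npy",np.r_[s["tcp_pos"],s["tcp_rot"]])
cv2.imwrite("pics/w3.png",bot.get_image("wrist"))
E
```

```text
t 3.2 tcp [0.5065 0.1233 0.2308] ang 1.5368 tilt [ 0.0003 -0.0001] w 0.0851 F [-0.0992 -0.1956  0.3545] q6 1.6893329802238828
  go cm [ 0.6712  0.0219 -2.919 ] yaw 0.0008
```

View pics/w3.png

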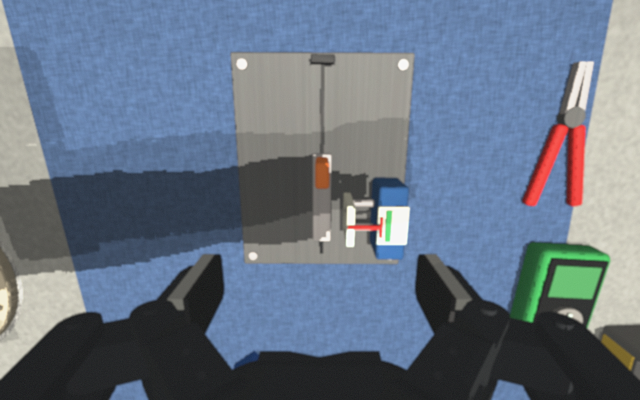

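w3 shows the fixture with the orange grip at (321,172), the backstop at (350,220), the scale at (392,225) and the bed holes at (241,64), (403,65) and (252,257). I'll zoom in for the exact points.

```bash
python3 - <<'E'
import cv2
t=cv2.imread("pics/w3.png")
cv2.imwrite("pics/c5.png",cv2.resize(t[145:265,305:415],(550,600),interpolation=cv2.INTER_CUBIC))
E
python3 - <<'E'
from h import *
def W(n):
    p=np.load(f"pics/{n}.npy");return cam("wrist",dict(tcp_pos=p[:3],tcp_rot=p[3:]))
w2=W("w2");w3=W("w3");ct=cam("top")
c=lambda p:np.array([[300+x/8,140+y/8] for x,y in p])
# sink top corners in w2: back-left(+y) , back-right(-y), fin tip left outer
P=c([(570,232),(472,570),(268,170)])
print("sink corners z.06",onz(w2,P,.06))
h=lambda p:np.array([[370+x/4,180+y/4] for x,y in p])
print("tri",tri(w2,P[:2],ct,h([(160,167),(222,184)])))
# foot: fin tips lower left (185,500), at z=0? top +y cheek
g=cv2.imread("pics/w3.png")
hv=cv2.cvtColor(g,cv2.COLOR_BGR2HSV)
m=cv2.inRange(hv,(0,0,190),(180,60,255))
for st,ce in list(zip(*cv2.connectedComponentsWithStats(m)[2:]))[1:]:
    if st[4]>20: print(st,ce.round(1),onz(w3,ce,.012)[0])
E
```

```text
sink corners z.06 [[ 0.4846 -0.2099  0.06  ]
 [ 0.4728 -0.253   0.06  ]
 [ 0.4478 -0.2011  0.06  ]]
tri [[ 0.4653 -0.1858  0.1817  0.0014]
 [ 0.471  -0.2528  0.0596  0.0038]]
[  0   0  13  47 323] [ 4.  29.8] [0.1946 0.2793 0.012 ]
[  568     0    72   332 14943] [614.8 171.3] [0.8403 0.113  0.012 ]
[236  58  12  12 108] [241.2  63.5] [0.4299 0.2399 0.012 ]
[398  59  11  12 109] [403.   64.2] [0.5967 0.2336 0.012 ]
[567  61  27  49 709] [581.4  84.3] [0.7848 0.2076 0.012 ]
[ 27 143  10   3  27] [ 31.6 144.1] [0.1906 0.1655 0.012 ]
[323 155   8  17  51] [328.3 160.5] [0.517  0.1362 0.012 ]
[354 201  19   5  82] [363.5 203.2] [0.5566 0.085  0.012 ]
[347 206   9  20 156] [350.6 215.2] [0.5416 0.0708 0.012 ]
[376 207  34  38 960] [394.5 225.3] [0.5934 0.0564 0.012 ]
[346 229  10  19 162] [350.  237.5] [0.5407 0.0426 0.012 ]
[320 231  11  11  77] [326.2 236.8] [0.5121 0.0445 0.012 ]
[249 252   9   8  59] [252.6 255.7] [0.4218 0.0228 0.012 ]
[   0  271   85  107 4150] [ 39.5 311. ] [ 0.1412 -0.0456  0.012 ]
[  0 287  10  42 275] [  3.6 305.4] [ 0.0975 -0.0358  0.012 ]
[562 310  20  11  95] [573.1 314. ] [ 0.8275 -0.0735  0.012 ]
```

View pics/c5.png

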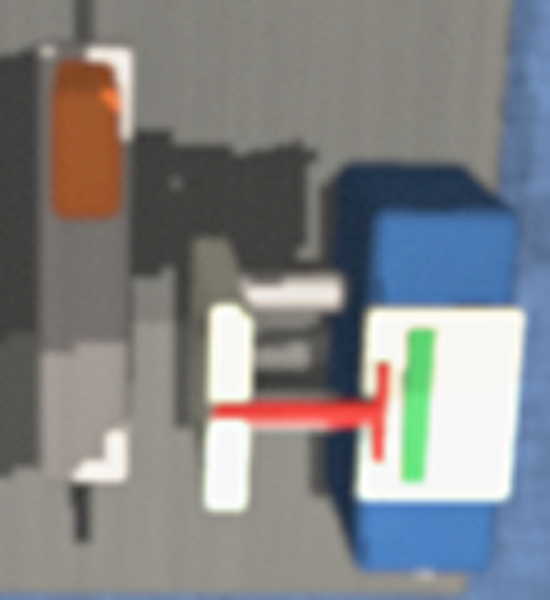

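```bash
cat >> h.py <<'E'
def W(n):
    p=np.load(f"pics/{n}.npy");return cam("wrist",dict(tcp_pos=p[:3],tcp_rot=p[3:]))
O=np.array([.5021,.0782]);YW=-.0375
def jig(p):
    p=np.atleast_2d(p);c,s=np.cos(YW),np.sin(YW);d=p[:,:2]-O
    return np.c_[d[:,0]*c+d[:,1]*s,-d[:,0]*s+d[:,1]*c,p[:,2:]]*1000
def unjig(x,y):
    c,s=np.cos(YW),np.sin(YW);return O+np.array([c*x-s*y,s*x+c*y])/1000
E
python3 - <<'E'
from h import *
w3=W("w3");c=lambda p:np.array([[305+x/5,145+y/5] for x,y in p])
print("grip top -y corners",jig(onz(w3,c([(53,217),(122,215)]),.068)))
print("bar ends",jig(onz(w3,c([(40,48),(132,48),(128,480)]),.026)))
print("backstop top front corners",jig(onz(w3,c([(212,305),(205,510)]),.066)))
print("pointer root/cross", jig(onz(w3,c([(212,411),(380,411)]),.066)),"green",jig(onz(w3,c([(420,330),(413,480)]),.064)))
print("grip target",unjig(5,51),"angle",np.pi/2+YW)
togo(np.r_[unjig(5,51),.08],np.pi/2+YW)
ct=cam("top");t=lambda p:np.array([[250+x/8,180+y/8] for x,y in p])
print("grip -y corners tri",tri(w3,c([(53,217),(122,215)]),ct,t([(396,306),(396,268)])))
print(jig(onz(ct,t([(396,306),(396,268),(322,268)]),.068)))
E
```

```text
grip top -y corners [[-0.8996 40.385  68.    ]
 [12.456  40.8309 68.    ]]
bar ends [[ -4.1102  67.0832  26.    ]
 [ 15.5686  67.154   26.    ]
 [ 16.0612 -32.6876  26.    ]]
backstop top front corners [[ 30.5724  22.0433  66.    ]
 [ 30.3643 -22.0572  66.    ]]
pointer root/cross [[31.1973 -0.3444 66.    ]
 [65.1101 -0.2287 66.    ]] green [[ 72.549   16.3327  64.    ]
 [ 73.1714 -16.1124  64.    ]]
grip target [0.509 0.129] angle 1.5332963267948965
t 3.25 tcp [0.506  0.1218 0.2307] ang 1.5359 tilt [-0.0007 -0.0008] w 0.0856 F [ 0.1151  0.0393 -0.4698] q6 1.6879951538077294
  go cm [ 0.7365  0.2847 15.0742] yaw 0.0026
grip -y corners tri [[0.5017 0.1161 0.0563 0.0017]
 [0.5158 0.116  0.0569 0.0013]]
[[-4.3263 37.5241 68.    ]
 [ 9.8067 37.8749 68.    ]
 [ 9.4236 65.1234 68.    ]]
```

>>> send_rows([
  {"grip": 0, "travel": [0.8, 0.28, 0], "yaw": 0},
  {"grip": 0, "travel": [0, 0, 4], "yaw": 0},
  {"grip": 0, "travel": [0, 0, 4], "yaw": 0},
  {"grip": 0, "travel": [0, 0, 4], "yaw": 0},
  {"grip": 0, "travel": [0, 0, 2], "yaw": 0},
  {"grip": 0, "travel": [0, 0, 0], "yaw": 0},
  {"grip": 0, "travel": [0, 0, 0], "yaw": 0},
])

```text
clock: 3.95
tcp_pos: [0.5092, 0.1286, 0.0917]
tcp_rot: [2.262, 2.18, -0.001]
contact_force: [-0.1, -0.7, 0.2]
width: 0.0855
```

```bash
python3 - <<'E'
from h import *
togo(np.r_[unjig(5.3,52.3),.035],np.pi/2+YW)
cv2.imwrite("pics/w4.png",bot.get_image("wrist"))
E
```

```text
t 3.95 tcp [0.5092 0.1286 0.0917] ang 1.5336 tilt [-0.0003 -0.0003] w 0.0855 F [-0.1322 -0.6675  0.1896] q6 1.7027115216303244
  go cm [0.1635 0.0097 5.6698] yaw 0.0003
```

View pics/w4.png

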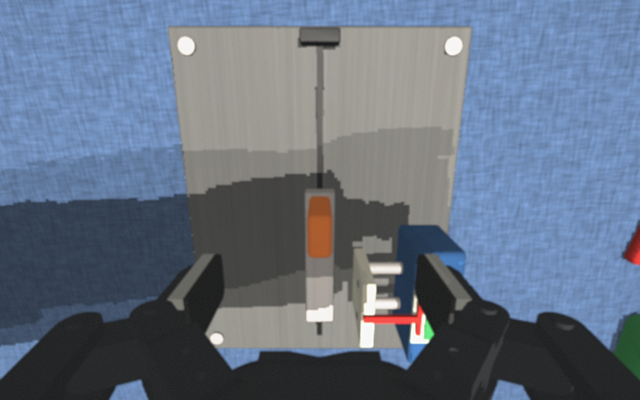

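w4 shows the grip (319,228) centred between the fingers. The right finger passes close to the blue housing (430,300), so I'll partly close before going down.

>>> send_rows([
  {"grip": 130, "travel": [0.16, 0, 0], "yaw": 0},
  {"grip": 130, "travel": [0, 0, 0], "yaw": 0},
  {"grip": 130, "travel": [0, 0, 0], "yaw": 0},
  {"grip": 130, "travel": [0, 0, 1.5], "yaw": 0},
  {"grip": 130, "travel": [0, 0, 1.5], "yaw": 0},
  {"grip": 130, "travel": [0, 0, 1.5], "yaw": 0},
  {"grip": 130, "travel": [0, 0, 1.2], "yaw": 0},
  {"grip": 130, "travel": [0, 0, 0], "yaw": 0},
])

```text
clock: 4.8
tcp_pos: [0.5078, 0.1313, 0.0329]
tcp_rot: [-2.259, -2.181, 0.004]
contact_force: [-0.4, -0.3, 0.1]
width: 0.0419
```

>>> send_rows([
  {"grip": 255, "travel": [0, 0, 0], "yaw": 0},
  {"grip": 255, "travel": [0, 0, 0], "yaw": 0},
  {"grip": 255, "travel": [0, 0, 0], "yaw": 0},
  {"grip": 255, "travel": [0, 0, 0], "yaw": 0},
  {"grip": 255, "travel": [0, 0, 0], "yaw": 0},
  {"grip": 255, "travel": [0, 0, 0], "yaw": 0},
])

```text
clock: 5.4
tcp_pos: [0.5095, 0.1314, 0.0351]
tcp_rot: [2.26, 2.182, 0.002]
contact_force: [-1.7, -0.3, 6.0]
width: 0.0137
```

```bash
python3 - <<'E'
from h import *
togo(np.r_[unjig(5.3,141),.035],np.pi/2+YW)
cv2.imwrite("pics/w5.png",bot.get_image("wrist"))
E
```

```text
t 5.4 tcp [0.5095 0.1314 0.0351] ang 1.5357 tilt [0.0002 0.0012] w 0.0137 F [-1.7252 -0.3051  6.0042] q6 1.705635638203004
  go cm [8.7535 0.0126 0.0096] yaw 0.0025
```

View pics/w5.png

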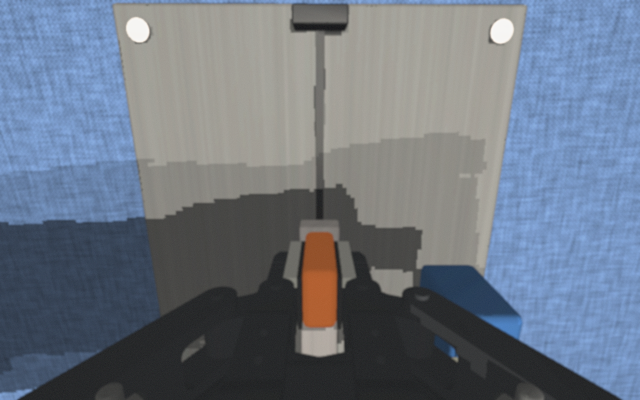

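The width of 13.7 mm matches the 14 mm grip. Now I'll slide it.

>>> send_rows([
  {"grip": 255, "travel": [1, 0, 0], "yaw": 0},
  {"grip": 255, "travel": [1, 0, 0], "yaw": 0},
  {"grip": 255, "travel": [1, 0, 0], "yaw": 0},
  {"grip": 255, "travel": [1, 0, 0], "yaw": 0},
  {"grip": 255, "travel": [1, 0, 0], "yaw": 0},
  {"grip": 255, "travel": [1, 0, 0], "yaw": 0},
  {"grip": 255, "travel": [1, 0, 0], "yaw": 0},
  {"grip": 255, "travel": [1, 0, 0], "yaw": 0},
  {"grip": 255, "travel": [0.5, 0, 0], "yaw": 0},
  {"grip": 255, "travel": [0, 0, 0], "yaw": 0},
])

```text
clock: 6.45
tcp_pos: [0.5127, 0.2173, 0.0351]
tcp_rot: [2.259, 2.183, 0.003]
contact_force: [-1.5, 1.7, 5.5]
width: 0.0133
```

>>> send_rows([
  {"grip": 255, "travel": [0.2, 0, 0], "yaw": 0},
  {"grip": 255, "travel": [0.2, 0, 0], "yaw": 0},
  {"grip": 255, "travel": [0, 0, 0], "yaw": 0},
])

```text
clock: 6.75
tcp_pos: [0.5128, 0.2194, 0.0351]
tcp_rot: [2.259, 2.18, -0.001]
contact_force: [-1.3, -4.6, 6.1]
width: 0.0133
```

```bash
python3 - <<'E'
from h import *
togo(np.r_[unjig(5.3,142),.035],np.pi/2+YW)
print(jig(bot.sense()["tcp_pos"]))
E
```

```text
t 6.75 tcp [0.5128 0.2194 0.0351] ang 1.5352 tilt [-0.002   0.0016] w 0.0133 F [-1.3096 -4.5821  6.1468] q6 1.8680884760879457
  go cm [ 0.0471 -0.0113  0.0074] yaw 0.0019
[[  5.4141 141.5291  35.0749]]
```

>>> send_rows([
  {"grip": 255, "travel": [0.2, 0, 0], "yaw": 0},
  {"grip": 255, "travel": [0.2, 0, 0], "yaw": 0},
  {"grip": 255, "travel": [0, 0, 0], "yaw": 0},
  {"grip": 255, "travel": [0, 0, 0], "yaw": 0},
])

```text
clock: 7.15
tcp_pos: [0.5128, 0.2195, 0.0351]
tcp_rot: [2.258, 2.173, -0.009]
contact_force: [-0.8, -18.1, 9.8]
width: 0.0134
```

```bash
python3 - <<'E'
from h import *
togo(np.r_[unjig(5.3,142),.035],np.pi/2+YW)
print(jig(bot.sense()["tcp_pos"]))
cv2.imwrite("pics/w6.png",bot.get_image("top")[180:255,250:350].repeat(6,0).repeat(6,1))
E
```

```text
t 7.15 tcp [0.5128 0.2195 0.0351] ang 1.5324 tilt [-0.0093  0.0014] w 0.0134 F [ -0.8471 -18.1196   9.7769] q6 1.874741186848437
  go cm [ 0.0402 -0.0085  0.0056] yaw -0.0009
[[  5.3848 141.5988  35.0596]]
```

View pics/w6.png

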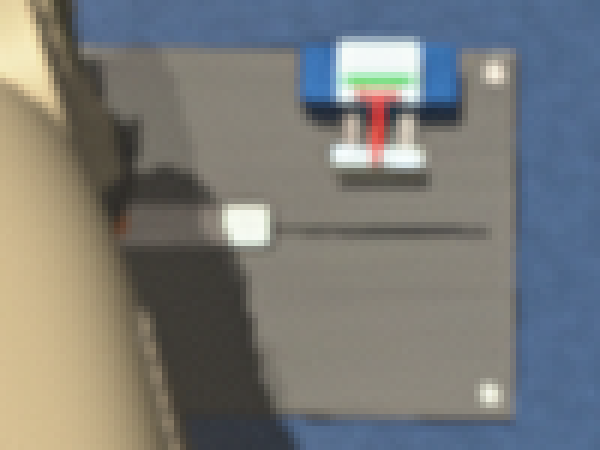

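The force rose to 18 N with no further motion, and the top view shows the bar clear of the bay. The lock is at its stop. I'll release and lift.

>>> send_rows([
  {"grip": 255, "travel": [-0.4, 0, 0], "yaw": 0},
  {"grip": 120, "travel": [0, 0, 0], "yaw": 0},
  {"grip": 120, "travel": [0, 0, 0], "yaw": 0},
  {"grip": 120, "travel": [0, 0, 0], "yaw": 0},
  {"grip": 120, "travel": [0, 0, -2], "yaw": 0},
  {"grip": 120, "travel": [0, 0, -4], "yaw": 0},
  {"grip": 120, "travel": [0, 0, -4], "yaw": 0},
  {"grip": 60, "travel": [0, 0, -4], "yaw": 0},
  {"grip": 60, "travel": [0, 0, -3], "yaw": 0},
])

```text
clock: 8.1
tcp_pos: [0.5126, 0.2208, 0.2068]
tcp_rot: [2.258, 2.182, 0.003]
contact_force: [0.9, 0.3, -0.6]
width: 0.0657
```

>>> send_rows([
  {"grip": 60, "travel": [-4.4, -0.4, 0], "yaw": 0},
  {"grip": 60, "travel": [-4.4, -0.4, 0], "yaw": 0},
  {"grip": 60, "travel": [-4.4, -0.4, 0], "yaw": 0},
  {"grip": 60, "travel": [-4.4, -0.4, 0], "yaw": 0},
  {"grip": 60, "travel": [-4.4, -0.4, 0], "yaw": 0},
  {"grip": 60, "travel": [-4.4, -0.4, 0], "yaw": 0},
  {"grip": 60, "travel": [-4.4, -0.4, 0], "yaw": 0},
  {"grip": 60, "travel": [-4.4, -0.4, 0], "yaw": 0},
  {"grip": 60, "travel": [-4.4, -0.4, 0], "yaw": 0},
  {"grip": 60, "travel": [-4.4, -0.4, 0], "yaw": 0},
])

```text
clock: 9.1
tcp_pos: [0.4565, -0.2195, 0.2042]
tcp_rot: [2.259, 2.183, 0.0]
contact_force: [0.7, 0.8, 0.7]
width: 0.0651
```

>>> send_rows([
  {"grip": 60, "travel": [0, 0, 0], "yaw": -0.134},
  {"grip": 60, "travel": [0, 0, 0], "yaw": -0.134},
  {"grip": 60, "travel": [0, 0, 0], "yaw": -0.134},
  {"grip": 60, "travel": [0, 0, 0], "yaw": -0.134},
  {"grip": 60, "travel": [0, 0, 0], "yaw": -0.134},
  {"grip": 60, "travel": [0, 0, 0], "yaw": -0.134},
  {"grip": 60, "travel": [0, 0, 0], "yaw": -0.134},
  {"grip": 60, "travel": [0, 0, 0], "yaw": -0.134},
  {"grip": 60, "travel": [0, 0, 0], "yaw": -0.134},
  {"grip": 60, "travel": [0, 0, 0], "yaw": -0.134},
])

```text
clock: 10.1
tcp_pos: [0.457, -0.2177, 0.2041]
tcp_rot: [-0.407, -3.115, -0.0]
contact_force: [-0.2, 0.1, -0.3]
width: 0.0655
```

>>> send_rows([
  {"grip": 60, "travel": [0, 0, 0], "yaw": 0},
])

```text
clock: 10.2
tcp_pos: [0.4569, -0.2177, 0.2041]
tcp_rot: [-0.415, -3.114, -0.0]
contact_force: [0.0, -0.3, 0.8]
width: 0.0655
```

```bash
python3 - <<'E'
from h import *
togo([.457,-.226,.2],2.87)
s=bot.sense();np.save("pics/w7.npy",np.r_[s["tcp_pos"],s["tcp_rot"]])
im=bot.get_image("wrist")
cv2.imwrite("pics/w7.png",im)
cv2.imwrite("pics/t7.png",bot.get_image("top"))
E
```

```text
t 10.2 tcp [ 0.4569 -0.2177  0.2041] ang 2.8768 tilt [0.0002 0.0001] w 0.0655 F [ 0.0282 -0.3184  0.8371] q6 -0.33855661283854754
  go cm [-0.2217 -0.7967  0.4074] yaw 0.0068
```

View pics/w7.png

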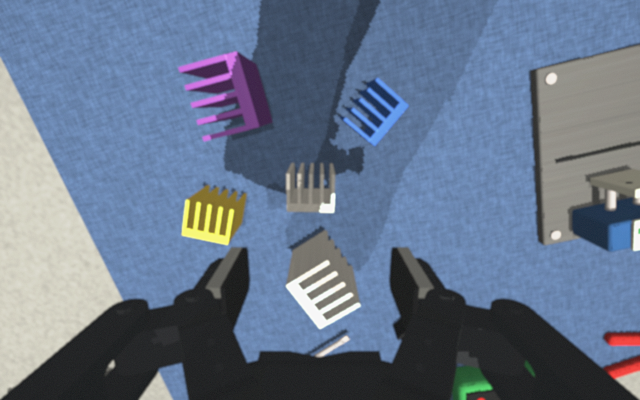

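```bash
python3 - <<'E'
import cv2
t=cv2.imread("pics/w7.png")
cv2.imwrite("pics/c7.png",cv2.resize(t[150:225,270:370],(800,600),interpolation=cv2.INTER_CUBIC))
E
```

View pics/c7.png

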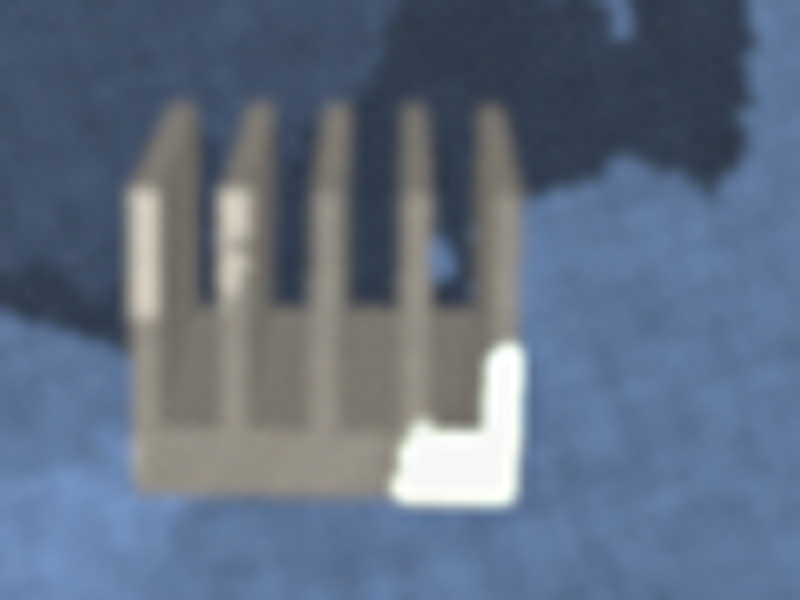

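```bash
python3 - <<'E'
from h import *
w7=W("w7");w2=W("w2")
c=lambda p:np.array([[270+x/8,150+y/8] for x,y in p])
P=c([(137,495),(520,505),(521,187),(127,187)]) # BR(-y), BL(+y), FL, FR
X=onz(w7,P,.06);print(X)
e=X[1]-X[0];print("yaw from back",np.arctan2(-e[0],e[1]),"w",np.linalg.norm(e))
for a,b in((0,3),(1,2)):
    e=X[a]-X[b];print("yaw side",np.arctan2(e[1],e[0]),np.linalg.norm(e))
print("centre",X.mean(0))
c4=lambda p:np.array([[300+x/8,140+y/8] for x,y in p])
print("tri w2/w7 BL,BR,FL",tri(w7,P[[1,0,2]],w2,c4([(570,232),(472,570),(268,170)])))
# foot of fins in w7: top at(180,100),(490,100)
print("fin feet z0",onz(w7,c([(182,100),(495,100)]),0))
q=X.mean(0);togo([q[0],q[1],.1],2.87)
E
```

```text
[[ 0.4718 -0.2516  0.06  ]
 [ 0.4846 -0.209   0.06  ]
 [ 0.4482 -0.1996  0.06  ]
 [ 0.4367 -0.2422  0.06  ]]
yaw from back -0.2923410062486635 w 0.044475641920480716
yaw side -0.26132590427009106 0.03634844270184396
yaw side -0.2539551823685688 0.0375770795173921
centre [ 0.4603 -0.2256  0.06  ]
tri w2/w7 BL,BR,FL [[ 0.485  -0.2096  0.0608  0.0018]
 [ 0.4732 -0.253   0.0584  0.0028]
 [ 0.448  -0.2003  0.0645  0.002 ]]
fin feet z0 [[ 0.4374 -0.2408  0.    ]
 [ 0.4484 -0.2002  0.    ]]
t 10.3 tcp [ 0.4569 -0.2178  0.2041] ang 2.8731 tilt [0.0002 0.    ] w 0.0654 F [-0.3127  0.1007 -0.0801] q6 -0.33506313613691174
  go cm [-0.5401 -0.6567 10.4142] yaw 0.0031
```

The sink's top corners triangulate to about 60 mm high. Its centre is (0.460,-0.226) and its yaw about -0.27. I'll descend.

>>> send_rows([
  {"grip": 60, "travel": [-0.55, -0.65, 0], "yaw": 0},
  {"grip": 60, "travel": [0, 0, 4], "yaw": 0},
  {"grip": 60, "travel": [0, 0, 4], "yaw": 0},
  {"grip": 60, "travel": [0, 0, 3], "yaw": 0},
  {"grip": 60, "travel": [0, 0, 0], "yaw": 0},
  {"grip": 60, "travel": [0, 0, 0], "yaw": 0},
])

```text
clock: 10.9
tcp_pos: [0.4604, -0.226, 0.0945]
tcp_rot: [-0.418, -3.113, -0.0]
contact_force: [0.8, -0.9, 1.5]
width: 0.0656
```

```bash
python3 - <<'E'
from h import *
togo([.4603,-.2257,.017],2.87)
s=bot.sense();np.save("pics/w8.npy",np.r_[s["tcp_pos"],s["tcp_rot"]])
cv2.imwrite("pics/w8.png",bot.get_image("wrist"))
E
```

```text
t 10.9 tcp [ 0.4604 -0.226   0.0945] ang 2.8748 tilt [0.0009 0.0001] w 0.0656 F [ 0.7681 -0.9409  1.476 ] q6 -0.34607217889209335
  go cm [0.015  0.0278 7.7492] yaw 0.0048
```

View pics/w8.png

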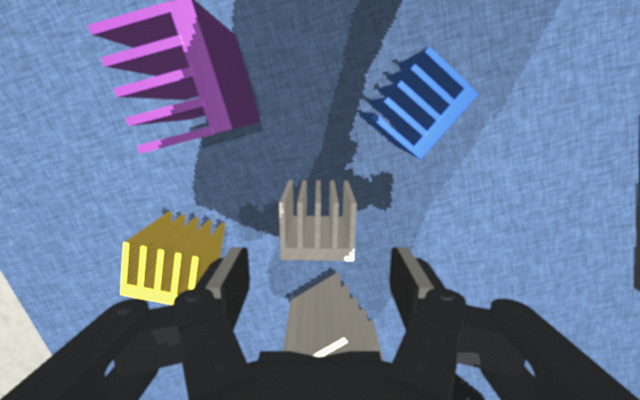

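```bash
python3 - <<'E'
from h import *
w=W("w8");R=Ro.from_rotvec(np.load("pics/w8.npy")[3:]).as_matrix();T=np.load("pics/w8.npy")[:3]
def tf(uv,z): return (onz(w,uv,z)-T)@R*1000
print("yellow foot",tf([(224,225)],0),"top",tf([(198,258),(205,300)],.06))
print("sink back top",tf([(281,260),(355,261)],.06),"feet",tf([(289,181),(348,182)],0))
E
```

```text
yellow foot [[-17.5355 -72.9998  94.4663]] top [[-15.99   -71.5858  34.4678]
 [-44.7114 -70.2128  34.4435]]
sink back top [[-17.3117 -21.9965  34.4737]
 [-17.9802  22.3704  34.4793]] feet [[ 17.4512 -21.6188  94.5034]
 [ 16.6872  22.4601  94.5089]]
```

The sink is centred between the fingers to within 0.5 mm, and the yellow one is 24 mm clear. I'll descend and grip.

>>> send_rows([
  {"grip": 60, "travel": [0, 0, 2], "yaw": 0},
  {"grip": 60, "travel": [0, 0, 2], "yaw": 0},
  {"grip": 60, "travel": [0, 0, 2], "yaw": 0},
  {"grip": 60, "travel": [0, 0, 1.7], "yaw": 0},
  {"grip": 60, "travel": [0, 0, 0], "yaw": 0},
  {"grip": 255, "travel": [0, 0, 0], "yaw": 0},
  {"grip": 255, "travel": [0, 0, 0], "yaw": 0},
  {"grip": 255, "travel": [0, 0, 0], "yaw": 0},
  {"grip": 255, "travel": [0, 0, 0], "yaw": 0},
  {"grip": 255, "travel": [0, 0, 0], "yaw": 0},
], newtons=50)

```text
clock: 11.95
tcp_pos: [0.462, -0.2269, 0.0194]
tcp_rot: [0.416, 3.11, -0.003]
contact_force: [-0.5, -1.3, 7.7]
width: 0.0432
```

```bash
python3 - <<'E'
from h import *
togo([.4603,-.2257,.1],2.87)
E
```

```text
t 11.95 tcp [ 0.462  -0.2269  0.0194] ang 2.8757 tilt [-0.004  -0.0015] w 0.0432 F [-0.4839 -1.3482  7.6702] q6 -0.3466949329898952
  go cm [ 0.1662  0.0618 -8.0605] yaw 0.0057
```

>>> send_rows([
  {"grip": 255, "travel": [0, 0, -2], "yaw": 0},
  {"grip": 255, "travel": [0, 0, -3], "yaw": 0},
  {"grip": 255, "travel": [0, 0, -4], "yaw": 0},
  {"grip": 255, "travel": [0, 0, -3], "yaw": 0},
  {"grip": 255, "travel": [0, 0, 0], "yaw": -0.114},
  {"grip": 255, "travel": [0, 0, 0], "yaw": -0.114},
  {"grip": 255, "travel": [0, 2, 0], "yaw": 0},
  {"grip": 255, "travel": [0, 3, 0], "yaw": 0},
  {"grip": 255, "travel": [-0.3, 3.5, 0], "yaw": 0},
  {"grip": 255, "travel": [-0.3, 3.5, 0], "yaw": 0},
])

```text
clock: 12.95
tcp_pos: [0.4709, -0.1052, 0.1379]
tcp_rot: [0.061, 3.14, -0.0]
contact_force: [0.2, -0.3, -1.7]
width: 0.0435
```

>>> send_rows([
  {"grip": 255, "travel": [-0.4, 3.5, 0], "yaw": 0},
  {"grip": 255, "travel": [-0.4, 3.5, 0], "yaw": 0},
  {"grip": 255, "travel": [-0.4, 3.5, 0], "yaw": 0},
  {"grip": 255, "travel": [-0.4, 3.5, 0], "yaw": 0},
  {"grip": 255, "travel": [0, 3, 0], "yaw": 0},
  {"grip": 255, "travel": [0, 1.5, 0], "yaw": 0},
  {"grip": 255, "travel": [0, 0, 0], "yaw": 0},
  {"grip": 255, "travel": [0, 0, 0], "yaw": 0},
])

```text
clock: 13.75
tcp_pos: [0.4939, 0.0782, 0.1376]
tcp_rot: [0.058, 3.141, -0.001]
contact_force: [0.3, 0.4, -2.2]
width: 0.0432
```

```bash
python3 - <<'E'
from h import *
togo(np.r_[unjig(-5,0),.06],np.pi+YW)
s=bot.sense();np.save("pics/w9.npy",np.r_[s["tcp_pos"],s["tcp_rot"]])
cv2.imwrite("pics/w9.png",bot.get_image("wrist"))
cv2.imwrite("pics/s9.png",cv2.resize(bot.get_image("scene")[100:230,290:420],(600,600),interpolation=cv2.INTER_CUBIC))
E
```

```text
t 13.75 tcp [0.4939 0.0782 0.1376] ang 3.1047 tilt [-0.0004 -0.0005] w 0.0432 F [ 0.3449  0.3728 -2.1757] q6 0.03363540396861556
  go cm [-0.3213  0.0298  7.7611] yaw 0.0006
```

View pics/w9.png

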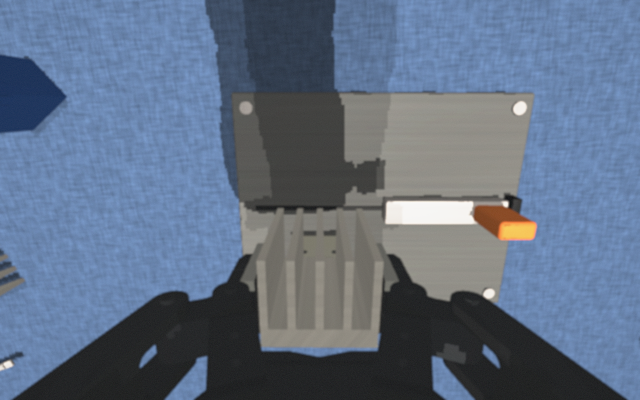

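View pics/s9.png

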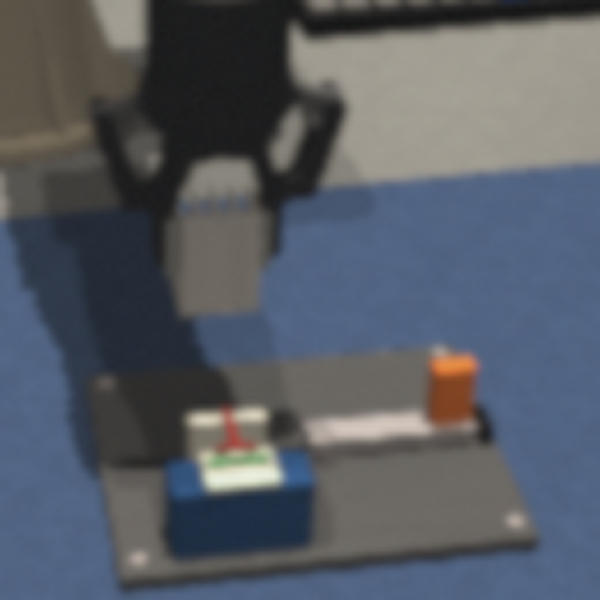

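```bash
python3 - <<'E'
from h import *
import cv2
w=W("w9");S=np.load("pics/w9.npy");R=Ro.from_rotvec(S[3:]).as_matrix();T=S[:3]
def tf(uv,z): return (onz(w,uv,z)-T)@R*1000
z0=T[2]-.0194
print("back top",tf([(260,347),(379,347)],z0+.06),"tip top",tf([(257,260),(384,260)],z0+.06),"feet",tf([(281,208),(359,208)],z0))
print("lock bar -y end",jig(onz(w,[(386,212)],.026)))
t=cv2.imread("pics/w9.png");cv2.imwrite("pics/c9.png",cv2.resize(t[195:355,240:400],(600,600),interpolation=cv2.INTER_CUBIC))
E
```

```text
back top [[-15.7989 -21.3089 -40.5839]
 [-15.7888  23.4286 -40.6061]] tip top [[ 20.2126 -20.5102 -40.5969]
 [ 20.2221  23.283  -40.6186]] feet [[ 19.9536 -18.9811  19.4024]
 [ 19.9624  21.7665  19.3822]]
lock bar -y end [[ 4.558  55.7245 26.    ]]
```

View pics/c9.png

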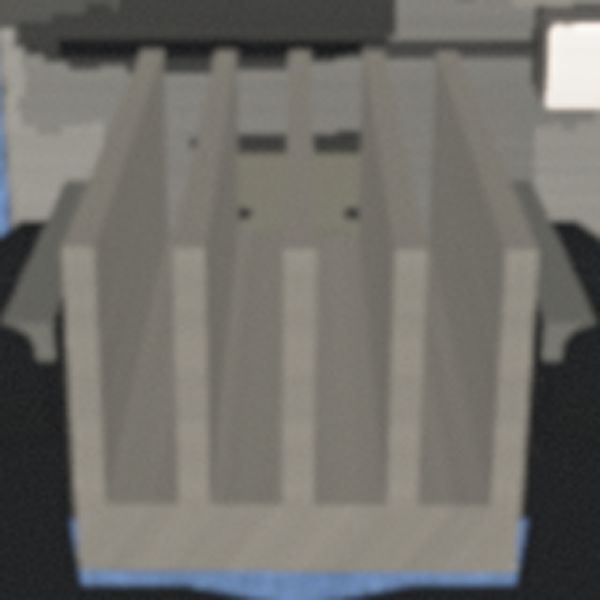

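>>> send_rows([
  {"grip": 255, "travel": [0, -0.09, 3], "yaw": 0},
  {"grip": 255, "travel": [0, 0, 3], "yaw": 0},
  {"grip": 255, "travel": [0, 0, 2], "yaw": 0},
  {"grip": 255, "travel": [0, 0, 1], "yaw": 0},
  {"grip": 255, "travel": [0, 0, 0.8], "yaw": 0},
  {"grip": 255, "travel": [0, 0, 0.3], "yaw": 0},
  {"grip": 255, "travel": [0, 0, 0], "yaw": 0},
  {"grip": 255, "travel": [0, 0, 0], "yaw": 0},
])

```text
clock: 14.65
tcp_pos: [0.4947, 0.0772, 0.0371]
tcp_rot: [0.059, 3.139, -0.0]
contact_force: [-1.0, -0.1, -1.2]
width: 0.0437
```

```bash
python3 - <<'E'
from h import *
togo(np.r_[unjig(12,-1),.0314],np.pi+YW)
s=bot.sense();print(jig(s["tcp_pos"]),s["wrist_torque"])
E
```

```text
t 14.65 tcp [0.4947 0.0772 0.0371] ang 3.1037 tilt [-0.0016 -0.    ] w 0.0437 F [-0.9589 -0.1464 -1.2347] q6 0.03232552453616556
  go cm [-1.939   0.0253  0.5724] yaw -0.0004
[[-7.3992 -1.2453 37.0933]] [0.0088 0.0036 0.0057]
```

>>> send_rows([
  {"grip": 255, "travel": [0, 0, 0.25], "yaw": 0},
  {"grip": 255, "travel": [0, 0, 0.1], "yaw": 0},
  {"grip": 255, "travel": [0, 0, 0], "yaw": 0},
  {"grip": 255, "travel": [0, 0, 0], "yaw": 0},
])

```text
clock: 15.05
tcp_pos: [0.4939, 0.0773, 0.0328]
tcp_rot: [0.059, 3.141, -0.0]
contact_force: [-0.5, -0.1, -2.3]
width: 0.0438
```

>>> send_rows([
  {"grip": 255, "travel": [0, 0, 0.1], "yaw": 0},
  {"grip": 255, "travel": [0, 0, 0], "yaw": 0},
])

```text
clock: 15.25
tcp_pos: [0.4938, 0.0773, 0.0317]
tcp_rot: [-0.059, -3.141, 0.0]
contact_force: [-0.5, 0.5, -1.9]
width: 0.0435
```

>>> send_rows([
  {"grip": 255, "travel": [0, 0, 0.1], "yaw": 0},
  {"grip": 255, "travel": [0, 0, 0], "yaw": 0},
])

```text
clock: 15.45
tcp_pos: [0.4939, 0.0773, 0.0314]
tcp_rot: [0.059, 3.141, -0.0]
contact_force: [-3.3, -0.8, 4.4]
width: 0.0431
```

The bed is touched at TCP z 31.4 mm. I'll lift 0.7 mm and move towards the backstop.

>>> send_rows([
  {"grip": 255, "travel": [0, 0, -0.08], "yaw": 0},
  {"grip": 255, "travel": [-0.4, 0, 0], "yaw": 0},
  {"grip": 255, "travel": [-0.4, 0, 0], "yaw": 0},
  {"grip": 255, "travel": [-0.4, 0, 0], "yaw": 0},
  {"grip": 255, "travel": [-0.4, 0, 0], "yaw": 0},
  {"grip": 255, "travel": [-0.2, 0, 0], "yaw": 0},
  {"grip": 255, "travel": [0, 0, 0], "yaw": 0},
  {"grip": 255, "travel": [0, 0, 0], "yaw": 0},
])

```text
clock: 16.25
tcp_pos: [0.5119, 0.0766, 0.0315]
tcp_rot: [-0.059, -3.141, 0.0]
contact_force: [0.8, -0.1, -2.2]
width: 0.0435
```

```bash
python3 - <<'E'
from h import *
togo(np.r_[unjig(14.5,-1),.032],np.pi+YW)
s=bot.sense();np.save("pics/w10.npy",np.r_[s["tcp_pos"],s["tcp_rot"]]);print(jig(s["tcp_pos"]),s["wrist_torque"])
cv2.imwrite("pics/w10.png",bot.get_image("wrist"))
cv2.imwrite("pics/t10.png",cv2.resize(bot.get_image("top")[175:235,270:350],(800,600),interpolation=cv2.INTER_CUBIC))
cv2.imwrite("pics/s10.png",cv2.resize(bot.get_image("scene")[160:230,300:390],(720,560),interpolation=cv2.INTER_CUBIC))
E
```

```text
t 16.25 tcp [0.5119 0.0766 0.0315] ang 3.1038 tilt [ 0.0001 -0.0001] w 0.0435 F [ 0.7998 -0.0741 -2.1901] q6 0.031170053899238385
  go cm [-0.4661  0.0265 -0.0544] yaw -0.0003
[[ 9.8388 -1.2638 31.456 ]] [ 0.0154 -0.0443 -0.0434]
```

View pics/w10.png

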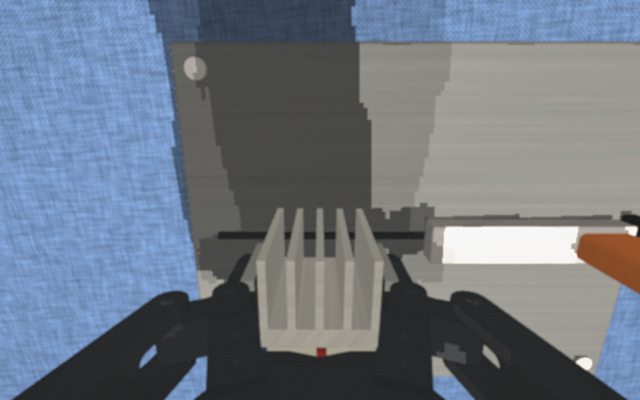

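View pics/t10.png

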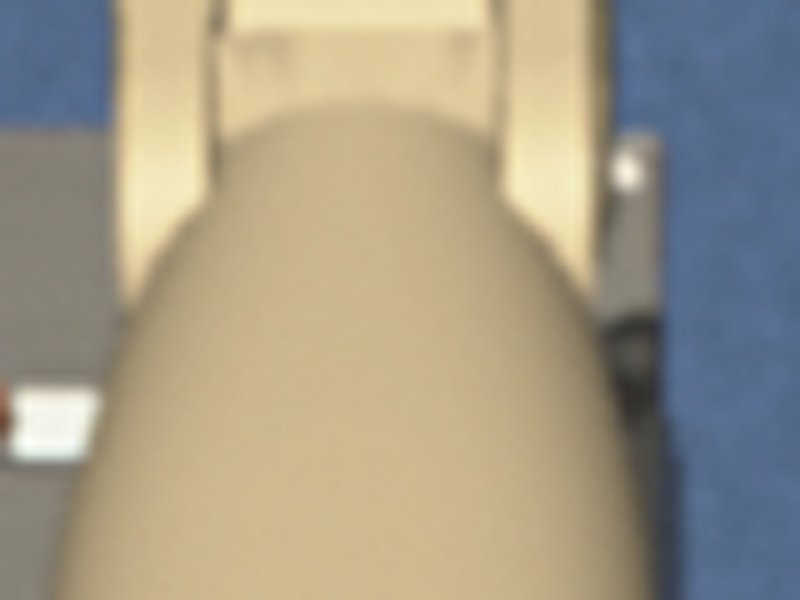

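View pics/s10.png

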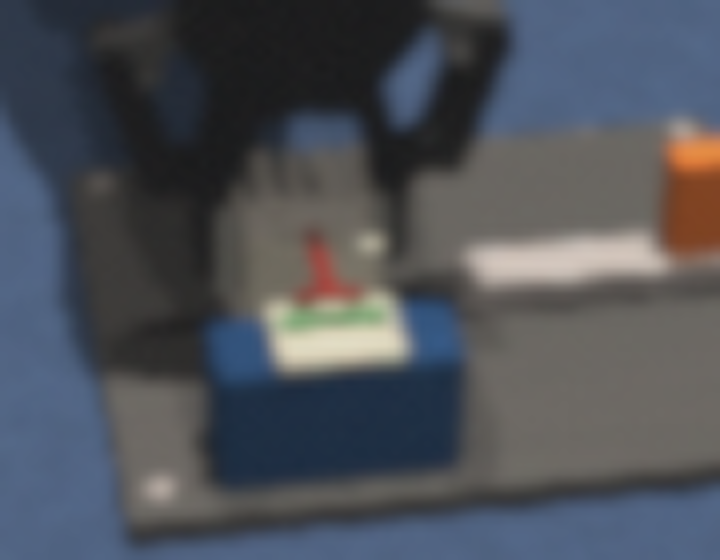

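The scene view shows the pointer at rest just short of the green mark. The wrist view shows it centred behind the sink. I'll advance slowly.

>>> send_rows([
  {"grip": 255, "travel": [-0.2, 0, 0], "yaw": 0},
  {"grip": 255, "travel": [-0.2, 0, 0], "yaw": 0},
  {"grip": 255, "travel": [-0.1, 0, 0], "yaw": 0},
  {"grip": 255, "travel": [-0.1, 0, 0], "yaw": 0},
  {"grip": 255, "travel": [0, 0, 0], "yaw": 0},
  {"grip": 255, "travel": [0, 0, 0], "yaw": 0},
])

```text
clock: 17.0
tcp_pos: [0.5175, 0.0764, 0.0315]
tcp_rot: [-0.059, -3.14, 0.0]
contact_force: [-1.5, 0.4, -0.7]
width: 0.0433
```

>>> send_rows([
  {"grip": 255, "travel": [-0.1, 0, 0], "yaw": 0},
  {"grip": 255, "travel": [-0.1, 0, 0], "yaw": 0},
  {"grip": 255, "travel": [-0.1, 0, 0], "yaw": 0},
  {"grip": 255, "travel": [0, 0, 0], "yaw": 0},
  {"grip": 255, "travel": [0, 0, 0], "yaw": 0},
])

```text
clock: 17.5
tcp_pos: [0.52, 0.0763, 0.0315]
tcp_rot: [-0.059, -3.139, 0.0]
contact_force: [-4.8, 0.5, 2.7]
width: 0.0435
```

```bash
python3 - <<'E'
from h import *
togo(np.r_[unjig(20,-1),.032],np.pi+YW)
s=bot.sense();print(jig(s["tcp_pos"]),s["wrist_torque"])
cv2.imwrite("pics/s11.png",cv2.resize(bot.get_image("scene")[185:220,315:360],(720,560),interpolation=cv2.INTER_CUBIC))
E
```

```text
t 17.5 tcp [0.52   0.0763 0.0315] ang 3.1039 tilt [ 0.0016 -0.0001] w 0.0435 F [-4.7975  0.5325  2.7152] q6 0.03060856008607234
  go cm [-0.2071  0.022  -0.0535] yaw -0.0002
[[17.9277 -1.2195 31.4685]] [0.027  0.8679 0.0754]
```

View pics/s11.png

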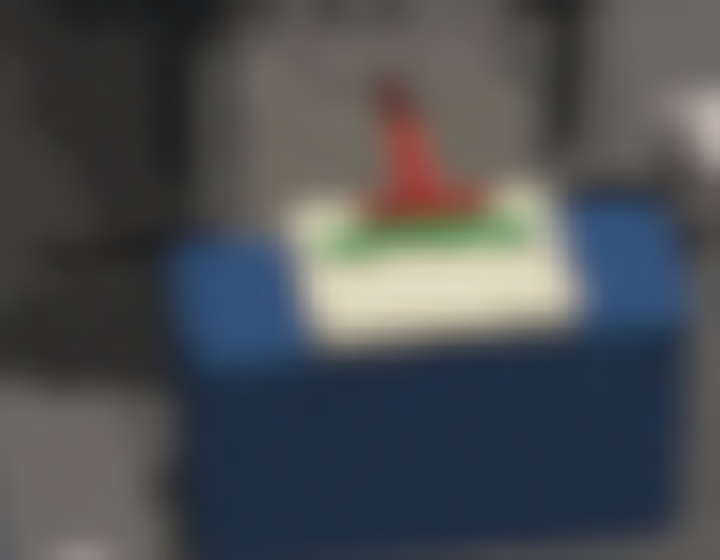

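>>> send_rows([
  {"grip": 255, "travel": [-0.1, 0, 0], "yaw": 0},
  {"grip": 255, "travel": [-0.1, 0, 0], "yaw": 0},
  {"grip": 255, "travel": [-0.1, 0, 0], "yaw": 0},
  {"grip": 255, "travel": [-0.1, 0, 0], "yaw": 0},
  {"grip": 255, "travel": [0, 0, 0], "yaw": 0},
  {"grip": 255, "travel": [0, 0, 0], "yaw": 0},
  {"grip": 255, "travel": [0, 0, 0], "yaw": 0},
])

```text
clock: 18.25
tcp_pos: [0.5221, 0.0762, 0.0315]
tcp_rot: [-0.059, -3.136, 0.0]
contact_force: [-9.8, -0.8, 6.7]
width: 0.0437
```

```bash
python3 - <<'E'
from h import *
togo(np.r_[unjig(21.7,-1),.032],np.pi+YW)
s=bot.sense();print(jig(s["tcp_pos"]),s["wrist_torque"]);np.save("pics/w12.npy",np.r_[s["tcp_pos"],s["tcp_rot"]])
im=bot.get_image("scene")
cv2.imwrite("pics/sf12.png",im)
cv2.imwrite("pics/s12.png",cv2.resize(im[185:220,315:360],(720,560),interpolation=cv2.INTER_CUBIC))
cv2.imwrite("pics/w12.png",bot.get_image("wrist"))
E
```

```text
t 18.25 tcp [0.5221 0.0762 0.0315] ang 3.1041 tilt [ 0.0047 -0.0002] w 0.0437 F [-9.8172 -0.7623  6.6875] q6 0.030298937000947004
  go cm [-0.1595  0.0219 -0.0508] yaw 0.0
[[20.1031 -1.219  31.4998]] [0.0336 1.8228 0.1234]
```

View pics/s12.png

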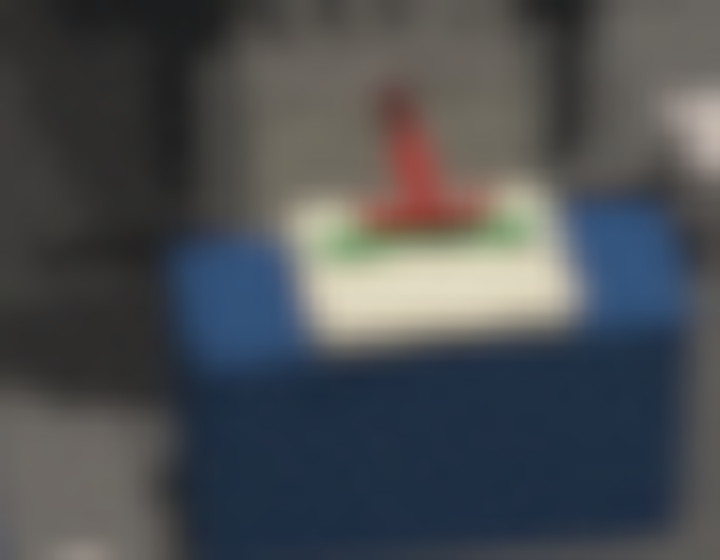

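View pics/w12.png

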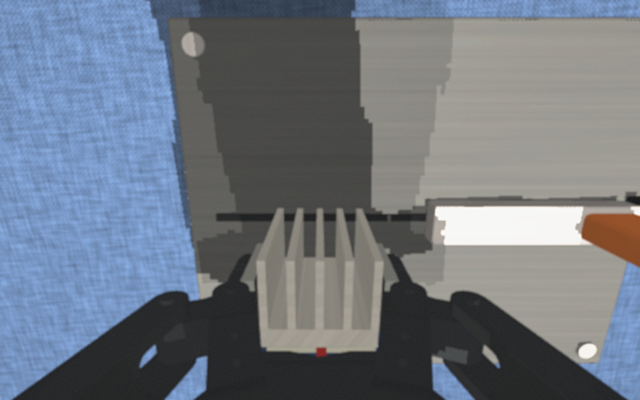

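The pointer is in the near half of the green mark. Some of the measured force is bed friction (about 8 N of bed load), so I'll ease up slightly and re-read.

>>> send_rows([
  {"grip": 255, "travel": [0, 0, -0.05], "yaw": 0},
  {"grip": 255, "travel": [0, 0, -0.05], "yaw": 0},
  {"grip": 255, "travel": [0, 0, 0], "yaw": 0},
  {"grip": 255, "travel": [0, 0, 0], "yaw": 0},
])

```text
clock: 18.75
tcp_pos: [0.5223, 0.0762, 0.0315]
tcp_rot: [-0.059, -3.136, 0.0]
contact_force: [-6.6, 1.0, -0.5]
width: 0.0432
```

```bash
cat > look.py <<'E'
from h import *
import sys
n=sys.argv[1]
togo(np.r_[unjig(21.7,-1),.032],np.pi+YW)
s=bot.sense();print(jig(s["tcp_pos"]),s["wrist_torque"])
im=bot.get_image("scene");cv2.imwrite(f"pics/sf{n}.png",im)
c=im[190:210,325:355];a=cv2.resize(c,(780,520),interpolation=cv2.INTER_CUBIC);cv2.imwrite(f"pics/s{n}.png",a)
cs=cam("scene")
def rc(im):
    b=im.astype(float);R=b[...,2]-np.maximum(b[...,0],b[...,1]);sub=np.clip(R[185:215,320:360]-25,0,None)
    return sub
# crossbar: red weight per row, near scale
f=rc(im);ys=np.arange(185,215);print("red rows",{int(y):round(float(v)) for y,v in zip(ys,f.sum(1)) if v>0})
p=lambda x,y,z:proj(cs,[np.r_[unjig(x,y),z]])[0].round(2)
for d in(0,5,8,11): print("d",d,"cross ctr",p(65.1+d,0,.066))
print("green 70.1,73.1,76.1",[p(x,0,.0642) for x in(70.1,73.1,76.1)])
E
python3 look.py 13; python3 - <<'E'
import sys;sys.path.insert(0,".")
from h import *
for n in("scene0","sf12","sf13"):
    im=cv2.imread(f"pics/{n}.png").astype(float);R=im[...,2]-np.maximum(im[...,0],im[...,1])
    sub=np.clip(R[185:215,320:360]-20,0,None);print(n,[(185+i,round(v)) for i,v in enumerate(sub.sum(1)) if v>0])
    G=im[...,1]-np.maximum(im[...,0],im[...,2]);sub=np.clip(G[185:215,320:360]-15,0,None);print("  g",[(185+i,round(v)) for i,v in enumerate(sub.sum(1)) if v>0])
E
```

```text
t 18.75 tcp [0.5223 0.0762 0.0315] ang 3.1041 tilt [ 0.0048 -0.0002] w 0.0432 F [-6.5892  0.9516 -0.5115] q6 0.030307902346097385
  go cm [-0.1456  0.0225 -0.0461] yaw -0.0
[[20.2414 -1.2251 31.5458]] [0.0601 1.1812 0.1391]
red rows {191: 1, 192: 19, 193: 62, 194: 106, 195: 133, 196: 141, 197: 212, 198: 214}
d 0 cross ctr [340.79 196.86]
d 5 cross ctr [341.12 198.09]
d 8 cross ctr [341.32 198.83]
d 11 cross ctr [341.52 199.57]
green 70.1,73.1,76.1 [array([341.11, 198.64]), array([341.31, 199.38]), array([341.51, 200.13])]
scene0 [(185, 320), (186, 304), (187, 303), (188, 344), (189, 369), (190, 372), (191, 407), (192, 458), (193, 445), (194, 349), (195, 345), (196, 373), (197, 98)]
  g [(197, 1), (198, 80), (199, 333), (200, 270), (201, 34)]
sf12 [(191, 12), (192, 36), (193, 78), (194, 125), (195, 152), (196, 170), (197, 247), (198, 239)]
  g [(199, 15), (200, 23)]
sf13 [(191, 11), (192, 34), (193, 77), (194, 126), (195, 153), (196, 171), (197, 253), (198, 252), (199, 1)]
  g [(199, 8), (200, 24)]
```

View pics/s13.png

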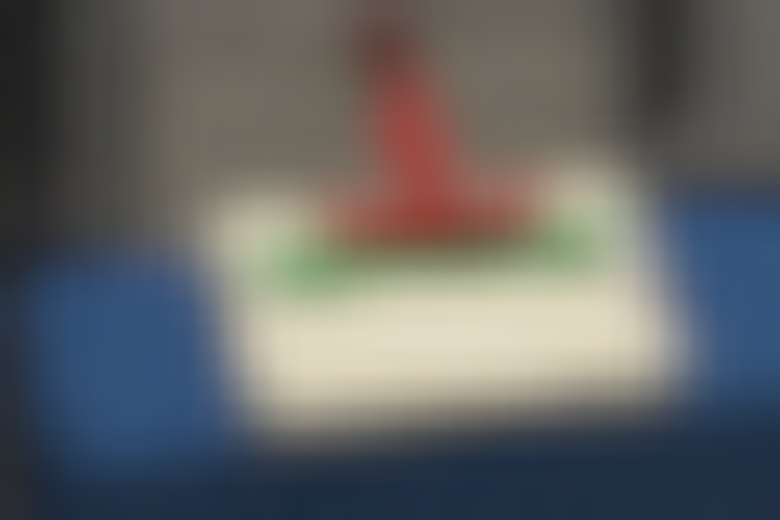

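Now 6.6 N with almost no bed load, so I need about 1.5 mm more.

>>> send_rows([
  {"grip": 255, "travel": [-0.1, 0, -0.03], "yaw": 0},
  {"grip": 255, "travel": [-0.1, 0, -0.03], "yaw": 0},
  {"grip": 255, "travel": [0, 0, 0], "yaw": 0},
  {"grip": 255, "travel": [0, 0, 0], "yaw": 0},
  {"grip": 255, "travel": [0, 0, 0], "yaw": 0},
])

```text
clock: 19.3
tcp_pos: [0.5233, 0.0762, 0.0316]
tcp_rot: [-0.059, -3.134, 0.0]
contact_force: [-8.3, -0.4, -1.9]
width: 0.0436
```

```bash
python3 look.py 14; python3 - <<'E'
from h import *
for i in range(3):
    s=bot.sense();print(s["contact_force"]);bot.get_image("scene")
s=bot.sense();np.save("pics/w14.npy",np.r_[s["tcp_pos"],s["tcp_rot"]]);im=bot.get_image("wrist");cv2.imwrite("pics/w14.png",im)
cv2.imwrite("pics/w14c.png",cv2.resize(im[200:360,240:400],(600,600),interpolation=cv2.INTER_CUBIC))
E
```

```text
t 19.3 tcp [0.5233 0.0762 0.0316] ang 3.1041 tilt [ 0.0068 -0.0003] w 0.0436 F [-8.2583 -0.4313 -1.9324] q6 0.030173835946691385
  go cm [-0.046   0.0248 -0.042 ] yaw 0.0
[[21.237  -1.2482 31.5835]] [0.0056 1.3262 0.092 ]
red rows {192: 6, 193: 37, 194: 93, 195: 127, 196: 124, 197: 164, 198: 214, 199: 14}
d 0 cross ctr [340.79 196.86]
d 5 cross ctr [341.12 198.09]
d 8 cross ctr [341.32 198.83]
d 11 cross ctr [341.52 199.57]
green 70.1,73.1,76.1 [array([341.11, 198.64]), array([341.31, 199.38]), array([341.51, 200.13])]
[-8.4141  1.0437 -1.8699]
[-7.284   1.1888 -1.6706]
[-7.8328  0.2852 -2.1442]
```

View pics/s14.png

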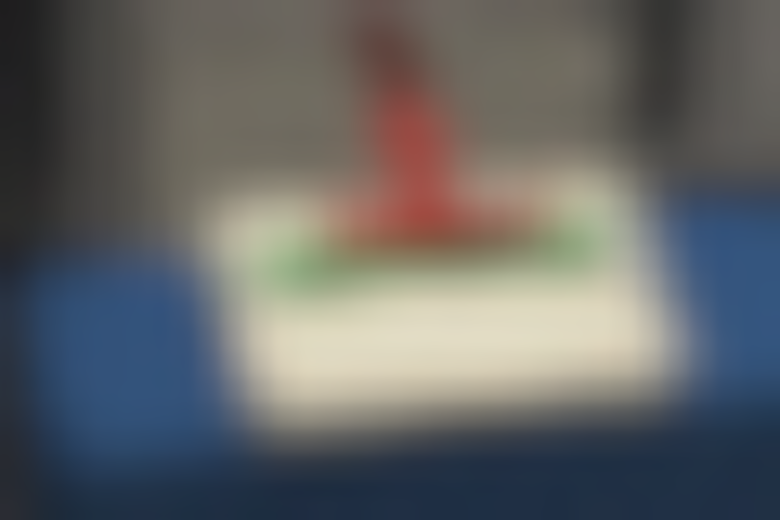

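View pics/w14c.png

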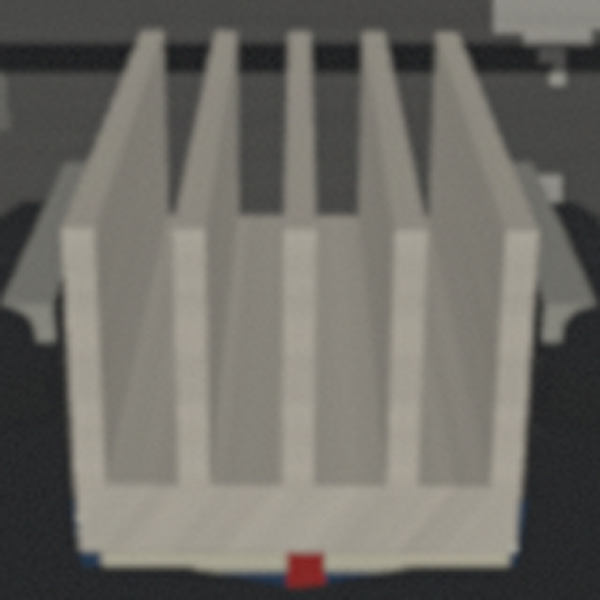

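The force is a steady 7.3–8.4 N, the part is square and centred on the plate, and the pointer is over the green. I'll hold briefly to check it is at rest.

>>> send_rows([
  {"grip": 255, "travel": [0, 0, 0], "yaw": 0},
  {"grip": 255, "travel": [0, 0, 0], "yaw": 0},
  {"grip": 255, "travel": [0, 0, 0], "yaw": 0},
  {"grip": 255, "travel": [0, 0, 0], "yaw": 0},
  {"grip": 255, "travel": [0, 0, 0], "yaw": 0},
])

```text
clock: 20.05
tcp_pos: [0.5233, 0.0762, 0.0316]
tcp_rot: [-0.059, -3.134, 0.0]
contact_force: [-7.3, 0.2, -2.9]
width: 0.0435
```

```bash
python3 look.py 15 && python3 -c "
from station import bot
print(bot.close_job())"
```

```text
t 20.05 tcp [0.5233 0.0762 0.0316] ang 3.1042 tilt [ 0.0068 -0.0003] w 0.0435 F [-7.3143  0.2115 -2.8611] q6 0.03014555284692762
  go cm [-0.0467  0.0232 -0.0387] yaw 0.0001
[[21.23   -1.2324 31.6161]] [0.0575 1.3788 0.1303]
red rows {192: 7, 193: 38, 194: 93, 195: 126, 196: 125, 197: 161, 198: 215, 199: 14}
d 0 cross ctr [340.79 196.86]
d 5 cross ctr [341.12 198.09]
d 8 cross ctr [341.32 198.83]
d 11 cross ctr [341.52 199.57]
green 70.1,73.1,76.1 [array([341.11, 198.64]), array([341.31, 199.38]), array([341.51, 200.13])]
the job is handed in; nothing more can be done
None
```

I slid the lock to its end stop and set the small silver heatsink in front of the backstop. It is pressed on with about 7–8 N and still held with a 50 N grip. The job was handed in at about 20 s of the 56 s allowed.

**Lock:** at the stop the force rose to 18 N with no further movement. The image put the bar's end at y 55.7 mm, so the lock is about 90 mm along.

**Heatsink:** the last force readings were 7.3–8.4 N. The arm was steady over the last rows, and the finger opening was 43.5 mm, which matches the 44 mm part. The wrist view showed the flat back square on the plate and within about 1 mm of centre. The tool is tilted about 0.007 rad under the push.

**Less certain:**
- **Pointer:** it stands in the green, but the scene camera has only about 1 pixel per 4 mm there, so the image could not show whether it is exactly over the middle. For that I relied on the force.
- **Bed contact:** the gripper carries most of the part's weight. The foot touches the bed or hovers a fraction of a millimetre above it, to keep bed friction out of the push.
- **Two-view heights:** one triangulated sink corner (wrist with top camera) gave a bad height because the two rays were nearly parallel. A second pair of wrist views gave 58–65 mm, against the stated 60 mm. The lock grip's top came out about 5–11 mm below the stated 68 mm from two views, so I used the stated grip height there. The grip closed correctly on it.

I saw no contact with the other things, but took no final picture of the whole bench to confirm it.

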